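# Put the sanding blocks back in their trays

## Task

Put the three rectangular sanding blocks away: each one goes into the tray of its own length (long, medium, short), lying flat inside it with the abrasive sole down, as it lies now, and let go. Leave the round sanding pad, the steel collar and the steel housing where they are.

Things in the scene. Friction and masses are not known exactly. Their poses are not given: they have to be found in the camera images.
- long_block: The long sanding block: a loose rectangular brown cork block with a dark abrasive sole, 120 mm long (its y axis), 40 mm wide (x) and 35 mm high (z, up), 70 to 180 g; it starts upright on the bench. Origin: centre of its underside. Grip it across the 40 mm width.
- medium_block: The medium sanding block: a loose rectangular brown cork block with a dark abrasive sole, 90 mm long (its y axis), 40 mm wide (x) and 35 mm high (z, up), 70 to 180 g; it starts upright on the bench. Origin: centre of its underside. Grip it across the 40 mm width.
- short_block: The short sanding block: a loose rectangular brown cork block with a dark abrasive sole, 60 mm long (its y axis), 40 mm wide (x) and 35 mm high (z, up), 70 to 180 g; it starts upright on the bench. Origin: centre of its underside. Grip it across the 40 mm width.
- long_tray: The long tray: a shallow open aluminium tray fixed to the bench, for the long block. Inside 140 mm long (its y axis) and 60 mm wide (x), walls 4 mm thick (outside 148 x 68 mm), rim 12 mm above the bench, inner floor 4 mm above the bench. Origin: centre of its underside, at bench height.
- medium_tray: The medium tray: a shallow open aluminium tray fixed to the bench, for the medium block. Inside 110 mm long (its y axis) and 60 mm wide (x), walls 4 mm thick (outside 118 x 68 mm), rim 12 mm above the bench, inner floor 4 mm above the bench. Origin: centre of its underside, at bench height.
- short_tray: The short tray: a shallow open aluminium tray fixed to the bench, for the short block. Inside 80 mm long (its y axis) and 60 mm wide (x), walls 4 mm thick (outside 88 x 68 mm), rim 12 mm above the bench, inner floor 4 mm above the bench. Origin: centre of its underside, at bench height.
- round_pad: Round sanding pad, loose: brown cork disc with a dark sole, 54 mm across, 35 mm high. To be left alone. Origin: centre of its underside, z up.
- collar: Turned steel collar (ring), a loose workpiece: 56 mm across, 36 mm bore, 22 mm high. To be left alone. Origin: centre of its underside, z up.
- housing: Polished steel housing, a loose workpiece: 75 x 75 mm, 34 mm high, with a 48 mm round boss on top reaching 42 mm. To be left alone. Origin: centre of its underside, z up.
There are look-alikes about, which are no part of the job. What is shaped like the long_block but turquoise is not meant.

How it is judged (in metres and radians):
At the end, for the whole second after the job is handed in: Each sanding block rests flat on the floor of the tray of its own length, sole down: centre within 15 mm of the tray's centre, underside 1 to 7 mm above the bench, tilted less than 0.1 rad, along the tray within 0.45 rad (either way round), released and at rest (horizontal distance between long_block and long_tray below 0.015 m and z of long_block in the frame of long_tray between 0.001 and 0.007 m and angle between each of long_block, medium_block, short_block's own z axis and vertical below 0.1 rad and angle between the y axis of long_block and the y axis of long_tray, either way round below 0.45 rad and linear speed of each of long_block, medium_block, short_block below 0.02 m/s and contact force between each of long_block, medium_block, short_block and the fingers below 0.05 N and horizontal distance between medium_block and medium_tray below 0.015 m and z of medium_block in the frame of medium_tray between 0.001 and 0.007 m and angle between the y axis of medium_block and the y axis of medium_tray, either way round below 0.45 rad and horizontal distance between short_block and short_tray below 0.015 m and z of short_block in the frame of short_tray between 0.001 and 0.007 m and angle between the y axis of short_block and the y axis of short_tray, either way round below 0.45 rad); the robot touches nothing.
It fails at once if the round pad is disturbed (moved more than 20 mm or tipped) (distance of round_pad from where it was at the start of the episode above 0.02 m or angle between round_pad's own z axis and vertical above 0.3 rad).
It fails at once if the steel collar is disturbed (moved more than 20 mm or tipped) (distance of collar from where it was at the start of the episode above 0.02 m or angle between collar's own z axis and vertical above 0.3 rad).
It fails at once if the steel housing is disturbed (moved more than 20 mm or tipped) (distance of housing from where it was at the start of the episode above 0.02 m or angle between housing's own z axis and vertical above 0.3 rad).
It also fails if it takes over 80 s, if anything falls off the work surface, if the arm or the gripper's body presses on something with over 40 N, if the wrist force passes 120 N, or if a joint passes its speed limit or range.

## Robot

A 6-joint arm with a two-finger parallel gripper is mounted at the origin on the work surface. World frame = base frame: x ahead of the robot, y to its left, z up, the work surface at z = 0. Lengths are in mm, angles in rad, forces in N, time in s.
With the tool pointing down it reaches from about 425 to 950 mm from the base axis. Payload 3.5 kg.
Tool frame: the origin (TCP) lies midway between the tips of the shut fingers; the grasp point (between the pads) lies 19 mm behind it; z points along the fingers, y is the direction in which the jaws open and shut (so a half turn about z gives the same grasp; the last joint's range is limited). The gripper opens to 85 mm and grips with 20 to 120 N. Pads are 22 mm wide; open, the fingers measure 114 mm over their backs; the gripper's body (76 mm by 85 mm) begins 54 mm behind the grasp point. The pads swing forward as they close: fully open they stand 13 mm farther back than shut.
Start: joints at [0.998, 0.286, 1.577, -0, 1.279, -0.15], TCP at [276.926, 615.563, 193.025] pointing down, gripper open.
Joint ranges: [-2.77, 2.77], [-0.9, 2.22], [0.21, 2.48], [-1.53, 4.67], [0.24, 2.81], [-2.84, 2.84]. Speed limits (rad/s): [2.79, 2.79, 3.14, 3.14, 3.14, 3.14].

## Interface

Orientations are given as a unit quaternion [w, x, y, z].
In Python, from rig import ctrl gives the robot as it stands. The module is installed in compiled form; this text tells all that it offers.
- The arm moves only by the tool move_arm, never from a script. Its arguments are lists of equal length, an entry for each row: "claw": the opening in per cent of the stroke, from 0 (shut) to 100 (fully open); "slide": the shift along the tool's x, y, z in mm, a list of three; "turn": the turn, a rotation vector about the tool's x, y, z in rad, a list of three. In form: {"claw": [claw, ...], "slide": [[dx, dy, dz], ...], "turn": [[ax, ay, az], ...]}. A call has 1 to 12 rows; each row is the pose to reach, as a shift and turn from the pose commanded when the call began, along the tool's axes at that moment; what a row does not reach only later rows make up. A row lasts 1/12 s, in which the tool goes at most 41.7 mm and 7.16 degrees, less where a joint would pass 70% of its speed; a pose out of reach is approached as far as the arm can. A call with a gripper value outside its range is refused whole. The fingers move at their own pace and stop on an object; "newtons" is the grip in N (left out, the last holds). Time passes only in rows, so rows that repeat a pose let the fingers close. It gives the time, the measured TCP pose, the force and the opening at its end, in the units of the state.
- ctrl.sense(): the state, without advancing time (a new reading comes with each control period).
- ctrl.capture(name): name is "scene" or "top" or "wrist"; returns the picture (480x640x3 uint8, red, green, blue); there is no depth.
- ctrl.camera_model(name): a dict with "fx", "fy", "cx", "cy" (pixels), "rvec" (rotation vector, rad) and "tvec" (3), from world to camera coordinates, as OpenCV has them; the wrist camera has in their place "hand_eye" (4x4, takes a point from camera to tool coordinates, whose origin is the TCP and whose axes are the flange's). Camera axes: x right, y down, z forward; pixel columns grow to the right and rows downward; lengths in mm; the calibration is good to about 2 mm. A picture is of the moment at which its call begins: read the wrist's pose just before it. camera_model takes no time and is no camera call.
- ctrl.close_job(): hands the job in, once; it reports no verdict.
The state is a dict: "t": time; "joints": joint angles; "dq": joint speeds; "tau": joint torques, N m; "position": TCP position; "tool_rot": TCP orientation; "contact_force": force on the tool from outside, world axes, zero at the start; "torque": the same for the moment, N m; "grip_width": finger opening in mm.
Only numpy, scipy, OpenCV 4.12 (cv2) and the standard library are available. Lean on these libraries where they do the work, as an engineer would, in place of code of your own. Each camera call takes 0.05 s, during which the arm holds its last target. There are 200 camera calls.

## Working session

There is one attempt and no reset: what is moved stays moved. The work goes in short steps, Python scripts to look and compute and a tool call to move; the robot and the scene stay as the last step left them, time stands still between calls to the robot, and variables do not carry over. Pictures are saved under pics/ and viewed, about 12 in all and at most 16, crops included, and the job is handed in when it is done.

Besides the shell and the picture viewer there is one more tool, called after "Request:" as name(argument=value, ...) on one line, values as JSON. move_arm: Moves the arm, as the interface text tells. Its arguments: {"type":"object","properties":{"claw":{"type":"array","items":{"type":"number"}},"slide":{"type":"array","items":{"type":"array","items":{"type":"number"}}},"turn":{"type":"array","items":{"type":"array","items":{"type":"number"}}},"newtons":{"type":"number"}},"required":["claw","slide","turn"]}

```bash
mkdir -p pics
python3 - <<'E'
from rig import ctrl
import cv2
s=ctrl.sense();print(s)
for n in("top","scene"):
    cv2.imwrite(f"pics/{n}0.png",ctrl.capture(n)[:,:,::-1])
for n in("top","scene","wrist"):print(n,ctrl.camera_model(n))
E
```

```text
{'t': 0.0, 'joints': array([ 9.98026765e-01,  2.87189174e-01,  1.57818498e+00, -4.79061611e-06,
        1.27858703e+00, -1.50001679e-01]), 'dq': array([-0.00020997, -0.00154742, -0.00094532, -0.0004641 , -0.00079217,
       -0.00022745]), 'tau': array([-4.11938781e-04, -4.05994749e+01, -2.92621171e+01, -1.70133453e-04,
        5.81205270e-03,  9.37313928e-06]), 'position': array([276.50885126, 614.94681557, 191.62728496]), 'tool_rot': array([-4.16577284e-04,  2.09812413e-01,  9.77740942e-01, -1.10858339e-03]), 'contact_force': array([ 0.28536998, -0.3988227 , -1.06150237]), 'torque': array([ 0.03533309,  0.04135567, -0.02159736]), 'grip_width': 85.31981290386531}
top {'fx': 551.1562288341871, 'fy': 551.1562288341871, 'cx': 323.7007300497643, 'cy': 229.74430513234728, 'rvec': array([ 2.17058554, -2.1176853 ,  0.13522499]), 'tvec': array([  85.52177497,  464.44765813, 1446.03713737])}
scene {'fx': 461.06984482180394, 'fy': 461.06984482180394, 'cx': 323.07942191010216, 'cy': 239.20505059714645, 'rvec': array([ 1.65195763,  1.68259237, -0.81073092]), 'tvec': array([ -74.97325483, -255.48893204, 1429.22425622])}
wrist {'fx': 340.6325602275194, 'fy': 340.6325602275194, 'cx': 320.6343589707432, 'cy': 240.19359619937225, 'hand_eye': array([[ 3.77975699e-05, -9.54983416e-01, -2.96659189e-01,
         7.55651121e+01],
       [ 9.99999931e-01, -7.34700917e-05,  3.63920251e-04,
         2.35751129e-01],
       [-3.69333382e-04, -2.96659182e-01,  9.54983347e-01,
        -1.80565690e+02],
       [ 0.00000000e+00,  0.00000000e+00,  0.00000000e+00,
         1.00000000e+00]])}
```

View pics/top0.png

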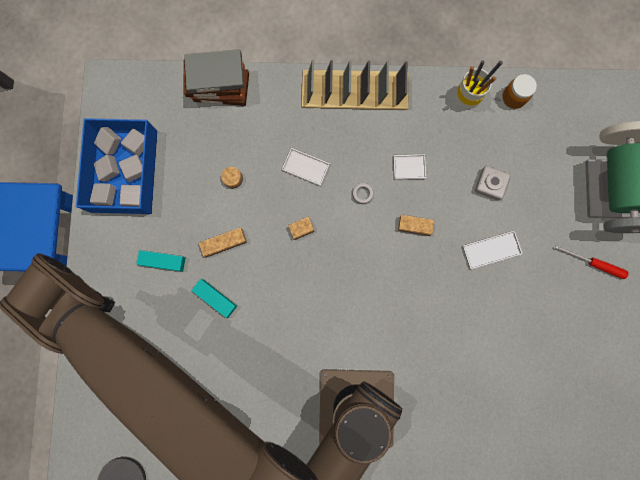

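View pics/scene0.png

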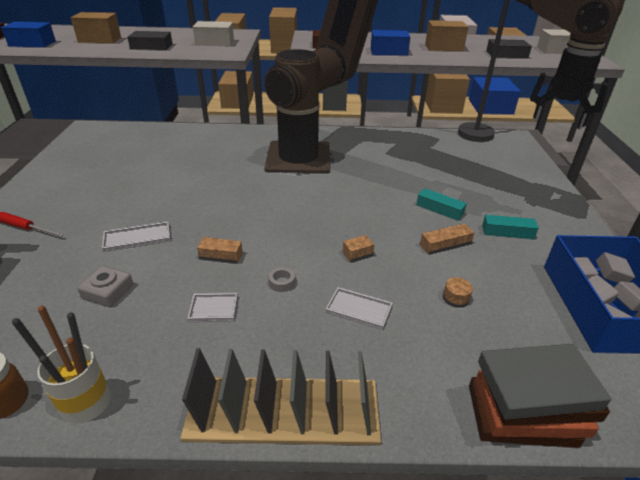

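```bash
cat > h.py <<'E'
import cv2, numpy as np
from rig import ctrl
def unproj(cam,uv,z):
    m=ctrl.camera_model(cam); R=cv2.Rodrigues(m["rvec"])[0]; c=-R.T@m["tvec"]
    uv=np.atleast_2d(np.float64(uv)); d=np.c_[(uv[:,0]-m["cx"])/m["fx"],(uv[:,1]-m["cy"])/m["fy"],np.ones(len(uv))]@R
    return c+d*((z-c[2])/d[:,2])[:,None]
def rect(mask,cam,z,near):
    n,l,s,c=cv2.connectedComponentsWithStats(mask.astype(np.uint8))
    for i in range(1,n):
        if s[i,4]>150 and np.hypot(*(c[i]-near))<20:
            p=np.argwhere(l==i)[:,::-1].astype(np.float32)
            w=unproj(cam,p,z)[:,:2].astype(np.float32)
            (x,y),(a,b),t=cv2.minAreaRect(w)
            if a>b:a,b,t=b,a,t+90
            return dict(pix=c[i].round(1),xy=np.round((x,y)),wl=np.round((a,b)),yaw_long=round(((t+90)+90)%180-90,1))  # angle of long axis vs world x, deg
E
python3 - <<'E'
from h import *
im=cv2.imread("pics/top0.png"); hsv=cv2.cvtColor(im,cv2.COLOR_BGR2HSV); H,S,V=cv2.split(hsv)
cork=(H<25)&(S>60)&(V>60)
wht=(V>185)&(S<40)
for n,p in dict(long=(222,242),med=(416,225),short=(301,228),pad=(231,177)).items(): print(n,rect(cork,"top",35,p))
for n,p in dict(longT=(492,250),medT=(306,167),shortT=(409,167),).items(): print(n,rect(wht,"top",8,p))
print(unproj("top",[(363,193),(492,182),(213,298),(160,261)],30).round())
v=cv2.resize(im[140:280,180:540],None,fx=2.2,fy=2.2,interpolation=cv2.INTER_CUBIC)
cv2.imwrite("pics/c1.png",v)
E
```

```text
long {'pix': array([222.1, 242. ]), 'xy': array([422., 368.]), 'wl': array([ 45., 123.]), 'yaw_long': -68.2}
med {'pix': array([415.7, 224.6]), 'xy': array([ 481., -149.]), 'wl': array([45., 94.]), 'yaw_long': 82.1}
short {'pix': array([300.8, 227.8]), 'xy': array([466., 158.]), 'wl': array([44., 61.]), 'yaw_long': -65.4}
pad {'pix': array([231.1, 176.7]), 'xy': array([601., 352.]), 'wl': array([52., 59.]), 'yaw_long': 46.5}
longT {'pix': array([491.6, 249.6]), 'xy': array([ 423., -360.]), 'wl': array([ 67., 147.]), 'yaw_long': -72.2}
medT {'pix': array([305.4, 167.1]), 'xy': array([640., 154.]), 'wl': array([ 60., 116.]), 'yaw_long': 68.6}
shortT {'pix': array([408.4, 166.7]), 'xy': array([ 649., -134.]), 'wl': array([66., 84.]), 'yaw_long': -86.5}
[[ 566.   -7.   30.]
 [ 604. -356.   30.]
 [ 273.  385.   30.]
 [ 368.  533.   30.]]
```

View pics/c1.png

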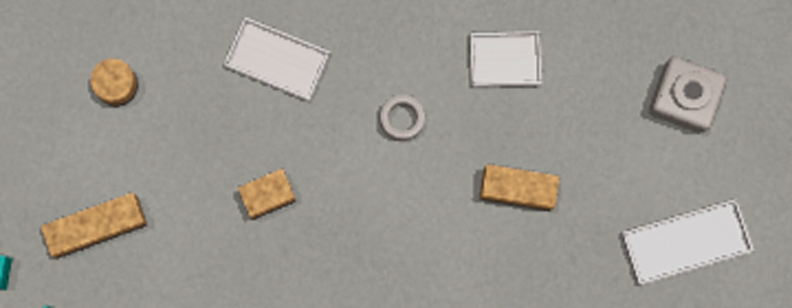

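```bash
cat >> h.py <<'E'
from scipy.spatial.transform import Rotation as Ro
def pose():
    s=ctrl.sense(); q=s["tool_rot"]; return s,np.array(s["position"]),Ro.from_quat([q[1],q[2],q[3],q[0]])
def goto(x,y,z,long_deg):
    "slide/turn from the present pose to TCP xyz with the jaws across a long axis at long_deg"
    s,p,R=pose(); best=None
    for k in(0,180):
        a=np.radians(long_deg+90+k); yv=np.array([np.cos(a),np.sin(a),0]); zv=np.array([0,0,-1]); xv=np.cross(yv,zv)
        T=Ro.from_matrix(np.c_[xv,yv,zv]); r=(R.inv()*T).as_rotvec()
        if best is None or abs(r[2])<abs(best[2]): best=r
    print("t",round(s["t"],2),"pos",p.round(1),"q6",s["joints"][5].round(2),"slide",R.inv().apply(np.array([x,y,z])-p).round(1),"turn",best.round(3),"deg",np.degrees(best[2]).round(1))
def wrist_unproj(uv,z,p,R):
    m=ctrl.camera_model("wrist"); E=m["hand_eye"]
    uv=np.atleast_2d(np.float64(uv)); d=np.c_[(uv[:,0]-m["cx"])/m["fx"],(uv[:,1]-m["cy"])/m["fy"],np.ones(len(uv))]
    d=R.apply(d@E[:3,:3].T); c=p+R.apply(E[:3,3]); return c+d*((z-c[2])/d[:,2])[:,None]
E
python3 -c "
from h import *
goto(422,368,150,-68.2)"
```

```text
t 0.1 pos [276.5 615.  191.7] q6 -0.15 slide [-234.  -165.5   42. ] turn [-0.002  0.001  0.767] deg 44.0
```

Request:
move_arm(claw=[100, 100, 100, 100, 100, 100, 100, 100, 100, 100, 100], slide=[[-33, -24, 6], [-66, -48, 12], [-100, -71, 18], [-133, -95, 24], [-167, -118, 30], [-200, -142, 36], [-234, -165, 42], [-234, -165, 42], [-234, -165, 42], [-234, -165, 42], [-234, -165, 42]], turn=[[0, 0, 0.11], [0, 0, 0.22], [0, 0, 0.33], [0, 0, 0.44], [0, 0, 0.55], [0, 0, 0.66], [0, 0, 0.767], [0, 0, 0.767], [0, 0, 0.767], [0, 0, 0.767], [0, 0, 0.767]], newtons=50)

```text
t: 1.02
position: [422.1, 370.0, 151.1]
tool_rot: [-0.0, 0.56, 0.829, 0.0]
contact_force: [-0.7, 0.4, 0.8]
grip_width: 85.8
```

Run:
```python
from h import *
s,p,R=pose(); im=ctrl.capture("wrist")[:,:,::-1]; np.savez("w1",p=p,q=R.as_quat())
cv2.imwrite("pics/w1.png",im); goto(422,368,60,-68.2)
```

```text
t 1.07 pos [422.  370.3 151.2] q6 0.16 slide [-2.1 -0.9 91.2] turn [ 0.    -0.     0.003] deg 0.2
```

View pics/w1.png

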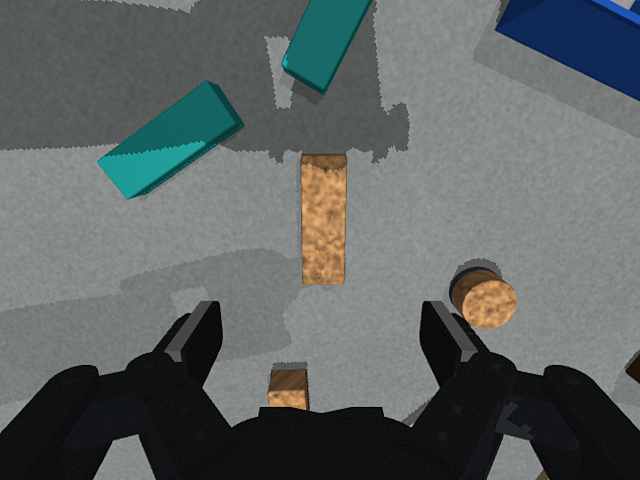

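Run:
```python
from h import *
d=np.load("w1.npz"); R=Ro.from_quat(d["q"])
w=wrist_unproj([(301,156),(347,156),(345,284),(302,284)],35,d["p"],R)
print(w.round(1),w.mean(0).round(1)); a=w[0]+w[1]-w[2]-w[3]; print(np.degrees(np.arctan2(a[1],a[0])), np.linalg.norm(a)/2)
c=w.mean(0); goto(c[0],c[1],6,-68.2)
```

```text
[[385.2 418.1  35. ]
 [421.3 432.7  35. ]
 [466.2 323.3  35. ]
 [428.4 308.1  35. ]] [425.3 370.6  35. ]
111.87420666346084 118.22955529808333
t 1.07 pos [422.  370.3 151.2] q6 0.16 slide [ -1.    3.1 145.2] turn [ 0.    -0.     0.003] deg 0.2
```

Request:
move_arm(claw=[100, 100, 100, 100, 100, 100, 0, 0, 0, 0, 0, 0], slide=[[-1, 2, 40], [-1, 2, 80], [-1, 2, 115], [-1, 2, 135], [-1, 2, 145], [-1, 2, 145], [-1, 2, 145], [-1, 2, 145], [-1, 2, 145], [-1, 2, 145], [-1, 2, 145], [-1, 2, 145]], turn=[[0, 0, 0], [0, 0, 0], [0, 0, 0], [0, 0, 0], [0, 0, 0], [0, 0, 0], [0, 0, 0], [0, 0, 0], [0, 0, 0], [0, 0, 0], [0, 0, 0], [0, 0, 0]], newtons=50)

```text
t: 2.07
position: [425.3, 369.1, 6.9]
tool_rot: [0.0, 0.56, 0.828, 0.001]
contact_force: [-0.2, 0.9, 0.8]
grip_width: 11.9
```

Request:
move_arm(claw=[0, 0, 0, 0, 0, 0, 0, 0], slide=[[0, 0, 0], [0, 0, 0], [0, 0, 0], [0, 0, 0], [0, 0, -20], [0, 0, -55], [0, 0, -95], [0, 0, -100]], turn=[[0, 0, 0], [0, 0, 0], [0, 0, 0], [0, 0, 0], [0, 0, 0], [0, 0, 0], [0, 0, 0], [0, 0, 0]])

```text
t: 2.73
position: [429.0, 371.5, 113.9]
tool_rot: [0.003, 0.56, 0.828, 0.006]
contact_force: [1.2, 1.1, 0.8]
grip_width: -0.1
```

Run:
```python
from h import *
s,p,R=pose(); im=ctrl.capture("wrist")[:,:,::-1]; np.savez("w2",p=p,q=R.as_quat())
cv2.imwrite("pics/w2.png",im); print(s["grip_width"],s["joints"]); goto(423,-360,130,-72.2)
print("from base radius",np.hypot(p[0],p[1]))
```

```text
-0.13726942759611271 [5.34901884e-01 1.22509617e-01 1.92002793e+00 3.16532040e-05
 1.08610419e+00 1.53675416e-01]
t 2.78 pos [428.5 371.1 112.4] q6 0.15 slide [-676.6 -276.9  -22. ] turn [ 0.011 -0.002  0.07 ] deg 4.0
from base radius 567.5130236465267
```

View pics/w2.png

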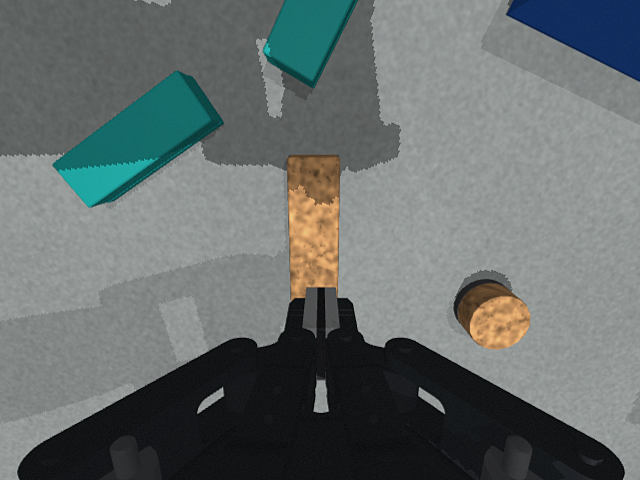

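Run:
```python
from h import *
d=np.load("w2.npz"); R=Ro.from_quat(d["q"])
print(wrist_unproj([(288,156),(340,156)],35,d["p"],R).round(1))
s,p,R=pose(); print(p, s["joints"])
m=ctrl.camera_model("scene"); K=np.array([[m["fx"],0,m["cx"]],[0,m["fy"],m["cy"]],[0,0,1]])
P=np.array([p+R.apply([0,0,h]) for h in(0,-20,-40,-60)])
uv=cv2.projectPoints(P,m["rvec"],m["tvec"],K,None)[0][:,0];print(uv.round(1))
im=ctrl.capture("scene")[:,:,::-1]; u,v=uv[0].astype(int)
c=cv2.resize(im[v-70:v+60,u-80:u+80],None,fx=4.5,fy=4.5,interpolation=cv2.INTER_CUBIC)
for q in uv: cv2.circle(c,tuple(int(a) for a in ((q-[u-80,v-70])*4.5)),3,(0,0,255),-1)
cv2.imwrite("pics/s1.png",c)
```

```text
[[385.3 419.4  35. ]
 [421.1 433.7  35. ]]
[428.51111748 371.1393222  112.40047857] [5.34828947e-01 1.23767785e-01 1.92159714e+00 9.37479204e-06
 1.08464713e+00 1.53695679e-01]
[[456.  204.6]
 [457.7 196.9]
 [459.4 189. ]
 [461.2 180.9]]
```

View pics/s1.png

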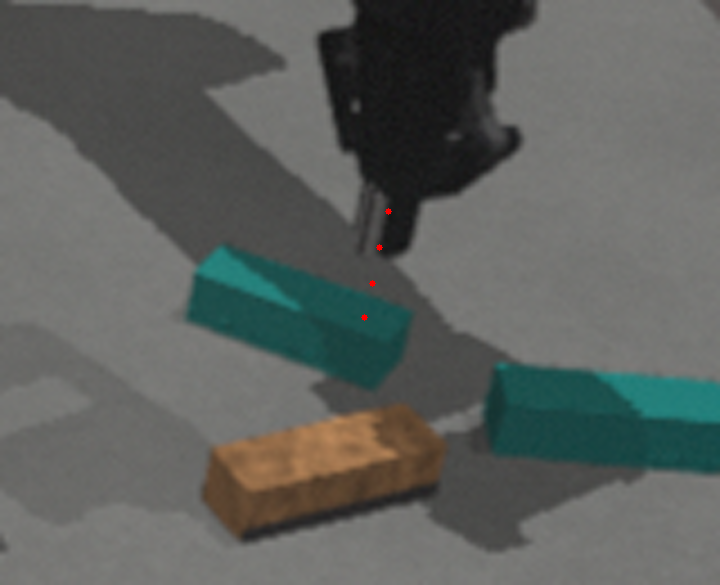

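Run:
```python
from h import *
s=ctrl.sense();print(s["position"],s["dq"].round(4),s["contact_force"],s["grip_width"])
goto(425.3,370.6,40,-68.2)
```

```text
[426.85234234 370.09072351 109.31394123] [-0.0017  0.0483  0.0676 -0.0001 -0.007   0.0015] [ 0.0699333  -0.63071518  0.60488383] -0.09786206158176934
t 2.83 pos [426.9 370.1 109.3] q6 0.15 slide [ 1.  -1.7 69.3] turn [ 0.007 -0.001  0.001] deg 0.0
```

Request:
move_arm(claw=[100, 100, 100, 100, 100, 100, 100, 100, 100, 100], slide=[[1, 0, 10], [1, 0, 20], [1, 0, 30], [1, 0, 40], [1, 0, 50], [1, 0, 75], [1, 0, 100], [1, 0, 120], [1, 0, 130], [1, 0, 130]], turn=[[0, 0, 0], [0, 0, 0], [0, 0, 0], [0, 0, 0], [0, 0, 0], [0, 0, 0], [0, 0, 0], [0, 0, 0], [0, 0, 0], [0, 0, 0]])

```text
t: 3.67
position: [421.7, 368.1, -28.0]
tool_rot: [-0.002, 0.56, 0.828, -0.003]
contact_force: [-0.1, 0.2, 0.0]
grip_width: 85.4
```

Request:
move_arm(claw=[100, 100, 0, 0, 0, 0, 0, 0, 0], slide=[[0, 0, 5], [0, 0, 9], [0, 0, 9], [0, 0, 9], [0, 0, 9], [0, 0, 9], [0, 0, 9], [0, 0, 9], [0, 0, 9]], turn=[[0, 0, 0], [0, 0, 0], [0, 0, 0], [0, 0, 0], [0, 0, 0], [0, 0, 0], [0, 0, 0], [0, 0, 0], [0, 0, 0]])

```text
t: 4.42
position: [425.2, 370.3, -31.9]
tool_rot: [0.0, 0.56, 0.828, 0.001]
contact_force: [-0.0, -0.5, 4.9]
grip_width: 39.4
```

Request:
move_arm(claw=[0, 0, 0, 0, 0, 0], slide=[[0, 0, -15], [0, 0, -40], [0, 0, -75], [0, 0, -100], [0, 0, -110], [0, 0, -110]], turn=[[0, 0, 0], [0, 0, 0], [0, 0, 0], [0, 0, 0], [0, 0, 0], [0, 0, 0]])

```text
t: 4.92
position: [426.1, 370.8, 79.6]
tool_rot: [0.001, 0.56, 0.828, 0.002]
contact_force: [-0.1, 0.3, -1.9]
grip_width: 38.9
```

Run:
```python
from h import *
s,p,R=pose(); print(s["grip_width"],s["contact_force"])
goto(540,180,80,-68.2);goto(560,0,80,-68.2);goto(530,-180,80,-70);goto(423,-360,80,-72.2)
```

```text
38.86006840419189 [-0.0747094   0.27677231 -1.94553906]
t 4.92 pos [426.1 370.8  79.6] q6 0.16 slide [-219.5   34.8   -0.4] turn [ 0.005 -0.001  0.001] deg 0.0
t 4.92 pos [426.1 370.8  79.6] q6 0.16 slide [-394.   -13.6   -0.8] turn [ 0.005 -0.001  0.001] deg 0.0
t 4.92 pos [426.1 370.8  79.6] q6 0.16 slide [-549.9 -108.4   -1.5] turn [ 0.005 -0.001  0.032] deg 1.8
t 4.92 pos [426.1 370.8  79.6] q6 0.16 slide [-677.2 -274.7   -2.5] turn [ 0.005 -0.001  0.07 ] deg 4.0
```

Request:
move_arm(claw=[0, 0, 0, 0, 0, 0, 0, 0, 0, 0, 0, 0], slide=[[-20, 3, 0], [-56, 9, 0], [-92, 15, 0], [-128, 20, 0], [-164, 26, 0], [-200, 31, 0], [-236, 30, 0], [-271, 20, 0], [-306, 10, 0], [-341, 1, 0], [-372, -8, 0], [-394, -14, 0]], turn=[[0, 0, 0], [0, 0, 0], [0, 0, 0], [0, 0, 0], [0, 0, 0], [0, 0, 0], [0, 0, 0], [0, 0, 0], [0, 0, 0], [0, 0, 0], [0, 0, 0], [0, 0, 0]])

```text
t: 5.92
position: [556.0, -3.6, 73.8]
tool_rot: [-0.002, 0.561, 0.828, -0.001]
contact_force: [0.8, 0.5, -1.6]
grip_width: 39.3
```

Request:
move_arm(claw=[0, 0, 0, 0, 0, 0, 0, 0, 0, 0, 0, 0], slide=[[-20, -12, 0], [-52, -31, 0], [-84, -50, 0], [-116, -69, 0], [-148, -89, 0], [-172, -117, 0], [-194, -146, 0], [-216, -174, 0], [-238, -203, 0], [-259, -230, 0], [-274, -250, 0], [-283, -261, 0]], turn=[[0, 0, 0], [0, 0, 0.01], [0, 0, 0.015], [0, 0, 0.02], [0, 0, 0.03], [0, 0, 0.04], [0, 0, 0.05], [0, 0, 0.06], [0, 0, 0.07], [0, 0, 0.07], [0, 0, 0.07], [0, 0, 0.07]])

```text
t: 6.92
position: [418.0, -361.8, 74.1]
tool_rot: [-0.002, 0.59, 0.807, 0.0]
contact_force: [0.3, 0.2, -1.5]
grip_width: 39.1
```

Run:
```python
from h import *
ctrl.capture("top"); ctrl.capture("top")
s,p,R=pose(); im=ctrl.capture("wrist")[:,:,::-1]; np.savez("w3",p=p,q=R.as_quat()); print(s["grip_width"],s["joints"].round(2))
cv2.imwrite("pics/w3.png",im); goto(423,-360,-25,-72.2)
```

```text
39.24295498172377 [-0.9   0.15  1.97 -0.    1.03 -1.2 ]
t 7.07 pos [ 419.9 -360.3   75. ] q6 -1.2 slide [ -1.    3.1 100. ] turn [-0.001 -0.004 -0.002] deg -0.1
```

View pics/w3.png

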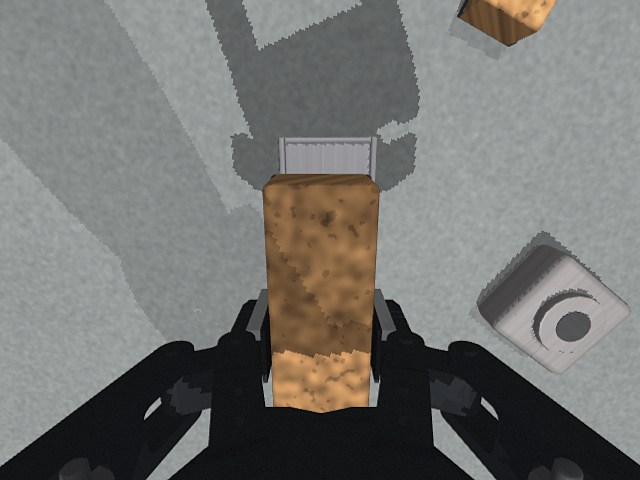

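Run:
```python
from h import *
d=np.load("w3.npz"); R=Ro.from_quat(d["q"]);p=d["p"]
w=wrist_unproj([(279,138),(377,138)],12,p,R);print(w.round(1),np.linalg.norm(w[1]-w[0]))
ax=w[1]-w[0];print("angle across",np.degrees(np.arctan2(ax[1],ax[0])))
u=R.apply([-1,0,0]); c=w.mean(0)+74*u; print("tray c",c.round(1))
b=wrist_unproj([(264,186),(379,186)],75+32+35,p,R); bc=b.mean(0)+60*u; print(np.linalg.norm(b[1]-b[0]),"block c",bc.round(1), "err tool",R.inv().apply(c-bc).round(1))
```

```text
[[ 369.9 -299.8   12. ]
 [ 433.9 -279.4   12. ]] 67.12523563648075
angle across 17.628782440831248
tray c [ 424.3 -360.1   11.8]
38.2490820430236 block c [ 420.  -362.   141.8] err tool [1.0e-01 4.8e+00 1.3e+02]
```

Request:
move_arm(claw=[0, 0, 0, 0, 0, 0, 0, 0], slide=[[0, 4, 25], [0, 4, 50], [0, 4, 70], [0, 4, 80], [0, 4, 85], [0, 4, 88], [0, 4, 88], [0, 4, 88]], turn=[[0, 0, 0], [0, 0, 0], [0, 0, 0], [0, 0, 0], [0, 0, 0], [0, 0, 0], [0, 0, 0], [0, 0, 0]])

```text
t: 7.73
position: [425.6, -360.2, -9.9]
tool_rot: [0.001, 0.589, 0.808, -0.0]
contact_force: [0.8, -1.0, -1.1]
grip_width: 39.0
```

Request:
move_arm(claw=[0, 0, 0, 100, 100, 100, 100, 100, 100], slide=[[0, -1, 8], [0, -1, 15], [0, -1, 15], [0, -1, 15], [0, -1, 15], [0, -1, 15], [0, -1, 15], [0, -1, 5], [0, -1, -20]], turn=[[0, 0, 0], [0, 0, 0], [0, 0, 0], [0, 0, 0], [0, 0, 0], [0, 0, 0], [0, 0, 0], [0, 0, 0], [0, 0, 0]])

```text
t: 8.48
position: [421.8, -357.6, 6.6]
tool_rot: [-0.004, 0.589, 0.808, 0.001]
contact_force: [-0.2, -0.7, 0.1]
grip_width: 85.5
```

Request:
move_arm(claw=[100, 100, 100, 100, 100], slide=[[0, 0, -30], [0, 0, -65], [0, 0, -100], [0, 0, -130], [0, 0, -130]], turn=[[0, 0, 0], [0, 0, 0], [0, 0, 0], [0, 0, 0], [0, 0, 0]])

```text
t: 8.9
position: [427.2, -363.9, 148.5]
tool_rot: [0.008, 0.589, 0.808, -0.002]
contact_force: [0.5, -0.3, 0.7]
grip_width: 85.4
```

Run:
```python
from h import *
ctrl.capture("top")
s,p,R=pose(); im=ctrl.capture("wrist")[:,:,::-1]; np.savez("w4",p=p,q=R.as_quat()); print(s["grip_width"],s["contact_force"])
cv2.imwrite("pics/w4.png",im); goto(480,-150,110,82.1)
```

```text
85.18574341883975 [-0.11669204  0.35194759 -0.39198965]
t 9.0 pos [ 424.7 -361.   142. ] q6 -1.2 slide [184.1 117.1  31.3] turn [0.003 0.004 0.449] deg 25.7
```

View pics/w4.png

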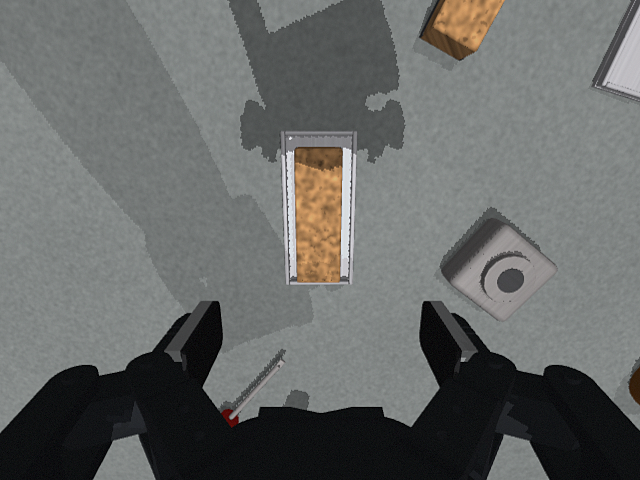

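Request:
move_arm(claw=[100, 100, 100, 100, 100, 100, 100, 100, 100, 100, 100], slide=[[15, 10, 0], [43, 28, 5], [74, 48, 10], [105, 68, 15], [136, 88, 20], [162, 103, 25], [178, 113, 30], [184, 117, 30], [184, 117, 30], [184, 117, 30], [184, 117, 30]], turn=[[0, 0, 0.03], [0, 0, 0.1], [0, 0, 0.18], [0, 0, 0.26], [0, 0, 0.34], [0, 0, 0.41], [0, 0, 0.449], [0, 0, 0.449], [0, 0, 0.449], [0, 0, 0.449], [0, 0, 0.449]])

```text
t: 9.92
position: [478.8, -150.1, 109.1]
tool_rot: [0.0, 0.754, 0.657, -0.0]
contact_force: [0.2, -0.1, -0.5]
grip_width: 85.1
```

Run:
```python
from h import *
s,p,R=pose(); im=ctrl.capture("wrist")[:,:,::-1]; np.savez("w5",p=p,q=R.as_quat()); print(s["grip_width"],s["contact_force"])
cv2.imwrite("pics/w5.png",im); goto(481,-149,-33,82.1)
```

```text
85.12376791481978 [ 0.15160151 -0.06828024 -0.46973618]
t 9.97 pos [ 478.8 -150.3  109.2] q6 -0.37 slide [  1.6   2.  142.2] turn [ 0.     0.    -0.001] deg -0.1
```

View pics/w5.png

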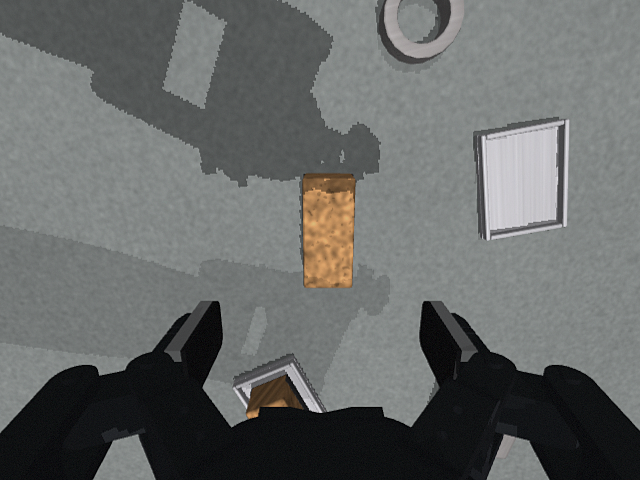

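Run:
```python
from h import *
d=np.load("w5.npz"); R=Ro.from_quat(d["q"]);p=d["p"]
w=wrist_unproj([(303,177),(355,177),(353,288),(304,288)],35,p,R);c=w.mean(0);a=w[0]+w[1]-w[2]-w[3];print(c.round(1),np.degrees(np.arctan2(a[1],a[0])),np.linalg.norm(a)/2)
t=wrist_unproj([(481,136),(568,119),(567,227),(487,240)],12,p,R);print("short tray",t.mean(0).round(1),[np.linalg.norm(t[i]-t[i-1]).round(1) for i in range(4)],t.round(0))
goto(c[0],c[1],-33,82.1)
```

```text
[ 485.5 -150.1   35. ] 82.22803614937091 89.9509405577784
short tray [ 649.  -135.1   12. ] [np.float64(86.5), np.float64(66.3), np.float64(87.7), np.float64(66.8)] [[ 613.  -93.   12.]
 [ 679.  -90.   12.]
 [ 685. -177.   12.]
 [ 618. -180.   12.]]
t 9.97 pos [ 478.8 -150.3  109.2] q6 -0.37 slide [  1.1   6.5 142.2] turn [ 0.     0.    -0.001] deg -0.1
```

Request:
move_arm(claw=[100, 100, 100, 100, 100, 100, 100, 0, 0, 0, 0, 0], slide=[[1, 5, 25], [1, 5, 60], [1, 5, 95], [1, 5, 125], [1, 5, 137], [1, 5, 142], [1, 5, 142], [1, 5, 142], [1, 5, 142], [1, 5, 142], [1, 5, 142], [1, 5, 142]], turn=[[0, 0, 0], [0, 0, 0], [0, 0, 0], [0, 0, 0], [0, 0, 0], [0, 0, 0], [0, 0, 0], [0, 0, 0], [0, 0, 0], [0, 0, 0], [0, 0, 0], [0, 0, 0]])

```text
t: 10.97
position: [485.4, -149.4, -31.2]
tool_rot: [0.002, 0.754, 0.657, 0.001]
contact_force: [-0.7, 0.4, 4.4]
grip_width: 39.3
```

Request:
move_arm(claw=[0, 0, 0, 0, 0, 0, 0, 0], slide=[[0, 0, 0], [0, 0, 0], [0, 0, -15], [0, 0, -40], [0, 0, -75], [0, 0, -100], [0, 0, -110], [0, 0, -110]], turn=[[0, 0, 0], [0, 0, 0], [0, 0, 0], [0, 0, 0], [0, 0, 0], [0, 0, 0], [0, 0, 0], [0, 0, 0]])

```text
t: 11.63
position: [485.9, -149.6, 80.0]
tool_rot: [0.003, 0.754, 0.657, 0.001]
contact_force: [0.4, 0.3, -1.6]
grip_width: 39.3
```

Run:
```python
from h import *
goto(540,-10,80,75);goto(638,154,80,68.6)
```

```text
t 11.63 pos [ 485.9 -149.6   80. ] q6 -0.36 slide [ 1.457e+02  3.440e+01 -1.000e-01] turn [0.006 0.002 0.124] deg 7.1
t 11.63 pos [ 485.9 -149.6   80. ] q6 -0.36 slide [ 3.216e+02  1.089e+02 -1.000e-01] turn [0.006 0.002 0.236] deg 13.5
```

Request:
move_arm(claw=[0, 0, 0, 0, 0, 0, 0, 0, 0, 0, 0, 0], slide=[[12, 4, 0], [43, 15, 0], [78, 27, 0], [114, 39, 0], [150, 51, 0], [186, 63, 0], [222, 75, 0], [258, 87, 0], [290, 98, 0], [310, 105, 0], [320, 108, 0], [322, 109, 0]], turn=[[0, 0, 0], [0, 0, 0.03], [0, 0, 0.06], [0, 0, 0.09], [0, 0, 0.12], [0, 0, 0.15], [0, 0, 0.18], [0, 0, 0.21], [0, 0, 0.236], [0, 0, 0.236], [0, 0, 0.236], [0, 0, 0.236]])

```text
t: 12.63
position: [635.0, 156.7, 74.2]
tool_rot: [-0.001, 0.826, 0.564, -0.002]
contact_force: [-0.3, -0.7, -1.1]
grip_width: 38.9
```

Run:
```python
from h import *
ctrl.capture("top"); ctrl.capture("top")
s,p,R=pose(); im=ctrl.capture("wrist")[:,:,::-1]; np.savez("w6",p=p,q=R.as_quat()); print(s["grip_width"],s["joints"].round(2))
cv2.imwrite("pics/w6.png",im); goto(638,154,-25,68.6)
```

```text
39.33445586535569 [ 0.08  0.36  1.72 -0.    1.07  0.46]
t 12.78 pos [635.1 154.1  75.6] q6 0.46 slide [  1.1   3.  100.6] turn [-0.002  0.002 -0.001] deg -0.1
```

View pics/w6.png

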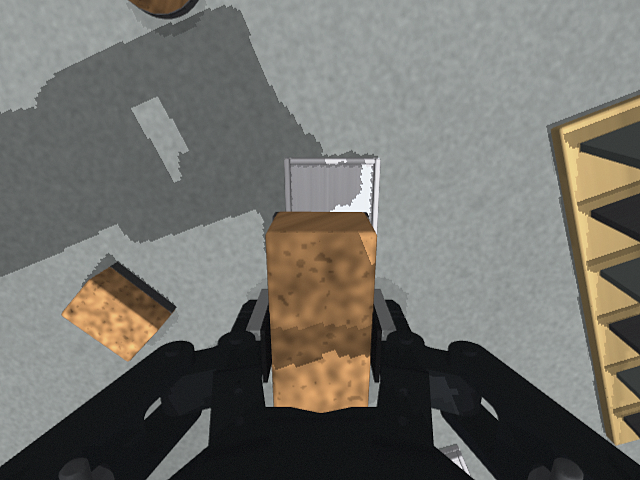

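Run:
```python
from h import *
d=np.load("w6.npz"); R=Ro.from_quat(d["q"]);p=d["p"]
w=wrist_unproj([(285,159),(379,158)],12,p,R);print(w.round(1),np.linalg.norm(w[1]-w[0]))
ax=w[1]-w[0];print("angle across",np.degrees(np.arctan2(ax[1],ax[0])))
u=R.apply([-1,0,0]); c=w.mean(0)+59*u; print("tray c",c.round(1))
b=wrist_unproj([(267,234),(377,234)],p[2]+32+35,p,R); bc=b.mean(0)+45*u; print(np.linalg.norm(b[1]-b[0]),"block c",bc.round(1), "err tool",R.inv().apply(c-bc).round(1))
```

```text
[[633.6 219.2  12. ]
 [694.9 196.   12. ]] 65.4840440625446
angle across -20.79595342367086
tray c [642.7 152.7  12.1]
38.156785626800435 block c [635.2 152.7 142.2] err tool [  3.    7.4 130.1]
```

Request:
move_arm(claw=[0, 0, 0, 0, 0, 0, 0, 0, 0], slide=[[2, 6, 25], [2, 6, 50], [2, 6, 70], [2, 6, 80], [2, 6, 86], [2, 6, 90], [2, 6, 90], [2, 6, 90], [2, 6, 90]], turn=[[0, 0, 0], [0, 0, 0], [0, 0, 0], [0, 0, 0], [0, 0, 0], [0, 0, 0], [0, 0, 0], [0, 0, 0], [0, 0, 0]])

```text
t: 13.53
position: [643.8, 155.0, -11.3]
tool_rot: [0.001, 0.826, 0.563, 0.001]
contact_force: [0.3, 0.4, -0.6]
grip_width: 39.4
```

Request:
move_arm(claw=[0, 0, 0, 100, 100, 100, 100, 100, 100], slide=[[-2, -1, 8], [-2, -1, 15], [-2, -1, 15], [-2, -1, 15], [-2, -1, 15], [-2, -1, 15], [-2, -1, 15], [-2, -1, 5], [-2, -1, -20]], turn=[[0, 0, 0], [0, 0, 0], [0, 0, 0], [0, 0, 0], [0, 0, 0], [0, 0, 0], [0, 0, 0], [0, 0, 0], [0, 0, 0]])

```text
t: 14.28
position: [637.2, 153.1, 3.3]
tool_rot: [-0.002, 0.826, 0.563, -0.004]
contact_force: [-0.6, 0.2, -0.8]
grip_width: 85.5
```

Request:
move_arm(claw=[100, 100, 100, 100, 100], slide=[[0, 0, -30], [0, 0, -65], [0, 0, -95], [0, 0, -110], [0, 0, -110]], turn=[[0, 0, 0], [0, 0, 0], [0, 0, 0], [0, 0, 0], [0, 0, 0]])

```text
t: 14.7
position: [644.5, 153.9, 124.0]
tool_rot: [0.003, 0.826, 0.563, 0.005]
contact_force: [0.5, 0.1, 0.3]
grip_width: 85.6
```

Run:
```python
from h import *
ctrl.capture("top")
s,p,R=pose(); im=ctrl.capture("wrist")[:,:,::-1]; np.savez("w7",p=p,q=R.as_quat()); print(s["grip_width"],s["contact_force"])
cv2.imwrite("pics/w7.png",im); goto(467,158,110,-65.4)
```

```text
85.65305383496673 [-0.67147723 -0.12982544 -0.40934627]
t 14.8 pos [641.  153.5 117.8] q6 0.46 slide [ -59.3 -163.7    7.5] turn [ 0.001 -0.    -0.803] deg -46.0
```

View pics/w7.png

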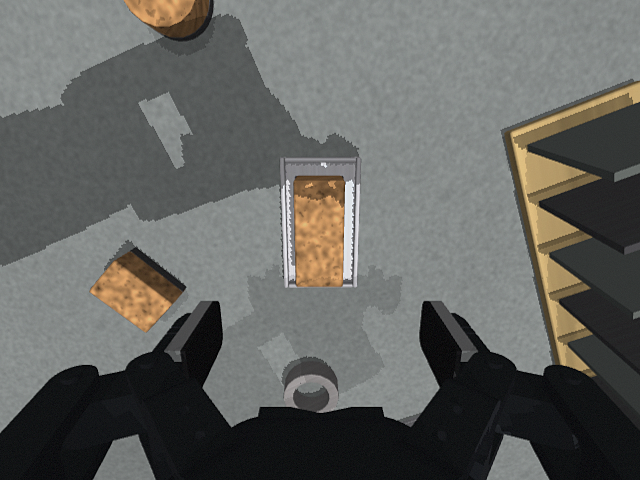

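Request:
move_arm(claw=[100, 100, 100, 100, 100, 100, 100, 100, 100, 100, 100, 100], slide=[[-4, -10, 0], [-12, -33, 0], [-20, -57, 2], [-29, -80, 4], [-37, -103, 6], [-46, -127, 8], [-54, -150, 8], [-58, -160, 8], [-59, -164, 8], [-59, -164, 8], [-59, -164, 8], [-59, -164, 8]], turn=[[0, 0, -0.05], [0, 0, -0.16], [0, 0, -0.28], [0, 0, -0.4], [0, 0, -0.52], [0, 0, -0.63], [0, 0, -0.74], [0, 0, -0.79], [0, 0, -0.803], [0, 0, -0.803], [0, 0, -0.803], [0, 0, -0.803]])

```text
t: 15.8
position: [467.3, 158.3, 108.7]
tool_rot: [-0.0, 0.541, 0.841, -0.0]
contact_force: [0.1, 0.0, -0.0]
grip_width: 85.6
```

Run:
```python
from h import *
s,p,R=pose(); im=ctrl.capture("wrist")[:,:,::-1]; np.savez("w8",p=p,q=R.as_quat()); print(s["grip_width"],s["contact_force"])
cv2.imwrite("pics/w8.png",im); goto(467,158,-33,-65.4)
```

```text
85.55126061597981 [ 0.08224231  0.01086611 -0.04892502]
t 15.85 pos [467.4 158.3 108.8] q6 -0.31 slide [-1.000e-01 -5.000e-01  1.418e+02] turn [-0.    -0.    -0.001] deg -0.1
```

View pics/w8.png

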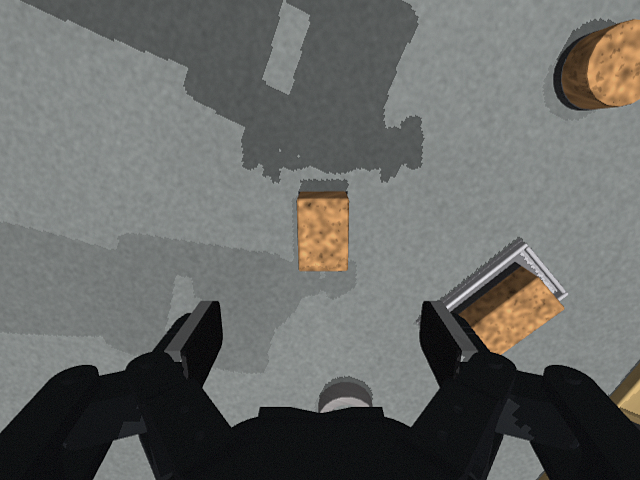

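Run:
```python
from h import *
d=np.load("w8.npz"); R=Ro.from_quat(d["q"]);p=d["p"]
w=wrist_unproj([(297,197),(349,197),(348,271),(299,271)],35,p,R);c=w.mean(0);a=w[0]+w[1]-w[2]-w[3];print(c.round(1),np.degrees(np.arctan2(a[1],a[0])),np.linalg.norm(a)/2)
goto(c[0],c[1],-33,-65.4)
```

```text
[469.1 160.1  35. ] 115.02123081475013 59.941599828070245
t 15.85 pos [467.4 158.3 108.8] q6 -0.31 slide [  1.    2.3 141.8] turn [-0.    -0.    -0.001] deg -0.1
```

Request:
move_arm(claw=[100, 100, 100, 100, 100, 100, 100, 0, 0, 0, 0, 0], slide=[[1, 2, 25], [1, 2, 60], [1, 2, 95], [1, 2, 125], [1, 2, 137], [1, 2, 142], [1, 2, 142], [1, 2, 142], [1, 2, 142], [1, 2, 142], [1, 2, 142], [1, 2, 142]], turn=[[0, 0, 0], [0, 0, 0], [0, 0, 0], [0, 0, 0], [0, 0, 0], [0, 0, 0], [0, 0, 0], [0, 0, 0], [0, 0, 0], [0, 0, 0], [0, 0, 0], [0, 0, 0]])

```text
t: 16.85
position: [469.6, 160.4, -31.4]
tool_rot: [0.001, 0.54, 0.841, 0.001]
contact_force: [0.9, -0.2, 5.9]
grip_width: 39.5
```

Request:
move_arm(claw=[0, 0, 0, 0, 0, 0, 0, 0], slide=[[0, 0, 0], [0, 0, 0], [0, 0, -15], [0, 0, -40], [0, 0, -75], [0, 0, -100], [0, 0, -110], [0, 0, -110]], turn=[[0, 0, 0], [0, 0, 0], [0, 0, 0], [0, 0, 0], [0, 0, 0], [0, 0, 0], [0, 0, 0], [0, 0, 0]])

```text
t: 17.52
position: [470.1, 160.5, 79.8]
tool_rot: [0.002, 0.54, 0.841, 0.002]
contact_force: [0.5, 1.2, -0.0]
grip_width: 39.1
```

Run:
```python
from h import *
goto(648,-135,80,-86.3)
```

```text
t 17.52 pos [470.1 160.5  79.8] q6 -0.3 slide [-342.7   38.8    0.7] turn [0.006 0.001 0.365] deg 20.9
```

Request:
move_arm(claw=[0, 0, 0, 0, 0, 0, 0, 0, 0, 0, 0, 0], slide=[[-12, 1, 0], [-45, 5, 0], [-82, 9, 0], [-120, 14, 0], [-158, 18, 0], [-196, 22, 0], [-234, 26, 0], [-272, 31, 0], [-306, 35, 0], [-330, 37, 0], [-341, 39, 0], [-343, 39, 0]], turn=[[0, 0, 0], [0, 0, 0.04], [0, 0, 0.08], [0, 0, 0.12], [0, 0, 0.17], [0, 0, 0.21], [0, 0, 0.25], [0, 0, 0.3], [0, 0, 0.34], [0, 0, 0.365], [0, 0, 0.365], [0, 0, 0.365]])

```text
t: 18.52
position: [645.4, -137.7, 73.9]
tool_rot: [-0.002, 0.685, 0.729, -0.001]
contact_force: [0.1, -0.4, -0.5]
grip_width: 39.2
```

Run:
```python
from h import *
ctrl.capture("top"); ctrl.capture("top")
s,p,R=pose(); im=ctrl.capture("wrist")[:,:,::-1]; np.savez("w9",p=p,q=R.as_quat()); print(s["grip_width"],s["joints"].round(2))
cv2.imwrite("pics/w9.png",im); goto(649,-135,-25,-86.3)
```

```text
39.11024938571425 [-0.36  0.37  1.7   0.    1.08 -0.42]
t 18.67 pos [ 644.7 -134.3   75.3] q6 -0.42 slide [ -1.2   4.6 100.2] turn [-0.003 -0.002  0.   ] deg 0.0
```

View pics/w9.png

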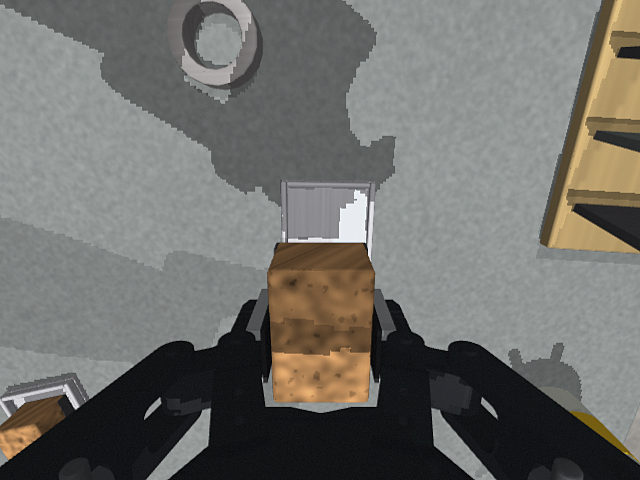

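Run:
```python
from h import *
d=np.load("w9.npz"); R=Ro.from_quat(d["q"]);p=d["p"]
w=wrist_unproj([(281,182),(375,182)],12,p,R);print(w.round(1),np.linalg.norm(w[1]-w[0]))
u=R.apply([-1,0,0]); c=w.mean(0)+44*u; print("tray c",c.round(1))
b=wrist_unproj([(269,276),(374,276)],p[2]+32+35,p,R); bc=b.mean(0)+30*u; print(np.linalg.norm(b[1]-b[0]),"block c",bc.round(1), "err tool",R.inv().apply(c-bc).round(1))
```

```text
[[613.9 -93.2  12. ]
 [680.5 -88.9  12. ]] 66.77418012900793
tray c [ 650.  -134.9   11.9]
37.90883520535201 block c [ 645.8 -138.   141.7] err tool [  2.5   4.9 129.7]
```

Request:
move_arm(claw=[0, 0, 0, 0, 0, 0, 0, 0, 0], slide=[[0, 4, 25], [0, 4, 50], [0, 4, 70], [0, 4, 80], [0, 4, 86], [0, 4, 90], [0, 4, 90], [0, 4, 90], [0, 4, 90]], turn=[[0, 0, 0], [0, 0, 0], [0, 0, 0], [0, 0, 0], [0, 0, 0], [0, 0, 0], [0, 0, 0], [0, 0, 0], [0, 0, 0]])

```text
t: 19.42
position: [651.3, -135.6, -11.3]
tool_rot: [0.001, 0.684, 0.729, 0.001]
contact_force: [0.7, 0.5, -0.6]
grip_width: 38.9
```

Request:
move_arm(claw=[0, 0, 0, 100, 100, 100, 100, 100, 100], slide=[[1, -1, 8], [1, -1, 15], [1, -1, 15], [1, -1, 15], [1, -1, 15], [1, -1, 15], [1, -1, 15], [1, -1, 5], [1, -1, -20]], turn=[[0, 0, 0], [0, 0, 0], [0, 0, 0], [0, 0, 0], [0, 0, 0], [0, 0, 0], [0, 0, 0], [0, 0, 0], [0, 0, 0]])

```text
t: 20.17
position: [645.6, -133.1, 3.3]
tool_rot: [-0.004, 0.684, 0.729, -0.002]
contact_force: [0.1, 0.0, -1.1]
grip_width: 85.4
```

Request:
move_arm(claw=[100, 100, 100, 100, 100, 100], slide=[[0, 0, -30], [0, 0, -65], [0, 0, -95], [0, 0, -125], [0, 0, -130], [0, 0, -130]], turn=[[0, 0, 0], [0, 0, 0], [0, 0, 0], [0, 0, 0], [0, 0, 0], [0, 0, 0]])

```text
t: 20.67
position: [651.4, -135.1, 141.8]
tool_rot: [0.004, 0.684, 0.729, 0.002]
contact_force: [0.3, -0.5, -0.8]
grip_width: 85.3
```

Run:
```python
from h import *
ctrl.capture("top")
s,p,R=pose(); im=ctrl.capture("wrist")[:,:,::-1]; np.savez("w10",p=p,q=R.as_quat()); print(s["t"],s["grip_width"],s["contact_force"])
cv2.imwrite("pics/w10.png",im); goto(500,0,160,-86.3)
```

```text
20.7167 85.19024600559169 [-0.42633029 -0.0371315  -0.32658085]
t 20.77 pos [ 648.6 -134.2  136.4] q6 -0.42 slide [ 143.4 -139.7  -23.4] turn [-0.001 -0.    -0.001] deg -0.0
```

View pics/w10.png

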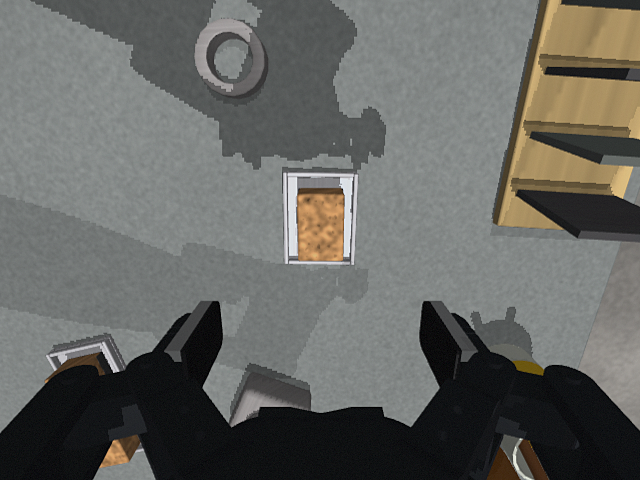

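Run:
```python
from h import *
D=dict(w4=([(295,150),(343,149),(341,282),(296,282)],[(282,131),(357,131),(352,284),(287,284)]),
w7=([(294,180),(345,179),(343,286),(295,286)],[(280,158),(361,158),(358,287),(283,287)]),
w10=([(297,190),(345,190),(343,261),(298,261)],[(282,169),(357,170),(355,264),(284,264)]))
for k,(b,t) in D.items():
    d=np.load(k+".npz");R=Ro.from_quat(d["q"])
    B=wrist_unproj(b,39,d["p"],R);T=wrist_unproj(t,12,d["p"],R)
    print(k,B.mean(0).round(1),T.mean(0).round(1),"block-tray in tool",R.inv().apply(B.mean(0)-T.mean(0))[:2].round(1),"L",np.linalg.norm(B[0]-B[3]).round(0),np.linalg.norm(T[0]-T[3]).round(0))
im=ctrl.capture("top")[:,:,::-1]; cv2.imwrite("pics/top1.png",im)
s=ctrl.sense();print(s["position"],s["contact_force"],np.abs(s["dq"]).max())
```

```text
w4 [ 423.8 -358.7   39. ] [ 424.5 -358.7   12. ] block-tray in tool [-0.1 -0.6] L 117.0 147.0
w7 [642.  152.7  39. ] [643.3 152.7  12. ] block-tray in tool [-0.4 -1. ] L 88.0 117.0
w10 [ 650.4 -133.6   39. ] [ 649.3 -133.4   12. ] block-tray in tool [-0.3  1.1] L 62.0 90.0
[ 647.88992999 -133.90095778  135.06367326] [-0.14258579 -0.91918757 -1.06145942] 0.018108027208746637
```

View pics/top1.png

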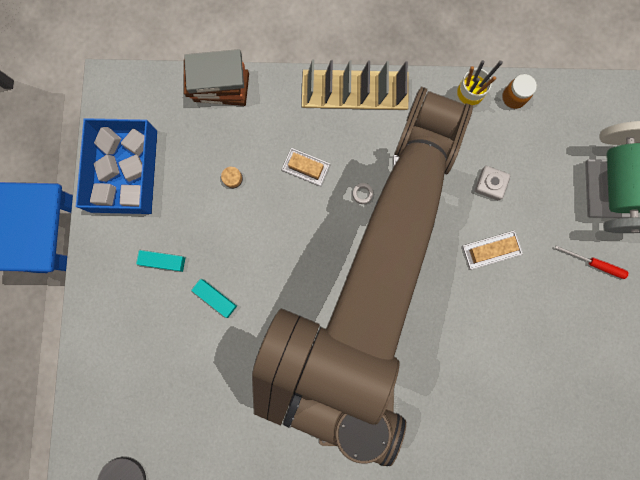

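All three blocks lie within about 1 mm of their tray centres. The pad at (231,177), the collar at (363,193) and the housing at (492,182) are where they started. I'm handing the job in.

```bash
python3 -c "
from rig import ctrl
print(ctrl.close_job())"
```

```text
the job is handed in; nothing more can be done
None
```

All three sanding blocks are in the trays of their own length, lying flat with the sole down and released. I handed the job in at about 21 s; it reported no verdict.

- **Missed grasp:** the first try on the long block closed on air. The scene camera showed the real fingertips about 38 mm short of the reported TCP, which disagrees with the tool description. I lowered every later grasp and release by about that amount, and they all held at about 39 mm opening. The miss did not move the block.
- **Final checks:** wrist pictures after each release put the block centres within about 1.5 mm of the tray centres, aligned with the trays. I checked that they lie flat by eye only; I did not measure their height or tilt.
- **Left alone:** the last top view shows the round pad, collar and housing at their starting pixels. The turquoise blocks also look unmoved. In that view the arm hid the short tray, so its check rests on the wrist picture alone.
- **Robot at hand-in:** the gripper was open and well above the bench. The contact force read about 1 N, which is its noise level.

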